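# Shut the tilt-out bin and latch it

### The job

The white tilt-out bin has been left leaning open. With a shut gripper, push it fully closed, and only then push the red latch arm round with a fingertip until it lies across the front of the bin's blue tab, as far as it goes. Take the finger away and leave the scraper, the paint tin and the case of caps where they are, without picking anything up.

Things in the scene. Friction and masses are not known exactly. Their poses are not given: they have to be found in the camera images.
- housing: Fixed grey frame of the tilt-out bin, 150 (x) by 220 (y) by 140 mm high. Origin: centre of its underside, on the shelf; own x points from its open front to its back, y to the left as the robot sees it, z up. Side cheeks 30 mm thick (y 80 to 110 and -110 to -80), tops at z = 140 mm; a flat top panel, also at z = 140, covers x -20 to 67 mm between them.
- bin (a joint): Tilt of the white bin in rad: 0 = fully shut, a hard stop; grows as its top leans out to the front (housing -x), up to 0.7. The front panel is 156 mm wide, 6 mm thick and 126 mm tall from the hinge; shut, its front face stands at housing x = -48 mm, recessed between the cheeks. It stays where it is left (friction); 2 to 5 N at the lip moves it.
- bin_hinge (a point): Middle of the bin's hinge line, which runs along the housing's y axis at housing x = -45, y = 0, z = 12 mm.
- bin_tab (a point): Middle of the top edge of the blue tab standing on the bin's front panel; 40 mm wide along y, 6 mm thick, 37 mm above the panel. With the bin shut this point is at housing x = -45, y = -35, z = 175 mm.
- bin_lip (a point): Middle of the front edge of the white pull lip on the bin's front panel; the lip is 80 mm long along y, 10 mm tall, and stands 8 mm out of the panel, 118 mm above the hinge. With the bin shut this point is at housing x = -56, y = 20, z = 130 mm. It sinks as the bin leans out. Push it (fingertip reaching below it) to the housing's +x.
- latch (a joint): Angle of the red latch arm in rad, turning about a vertical pivot. At 0 the arm points straight to the front (housing -x); it grows clockwise seen from above; at 1.57 it points along housing +y and lies just in front of the shut bin's blue tab (latched). Hard stops at -1.0 and 1.62. It stays where it is left (friction); about 1 to 2 N near its end turns it.
- latch_pivot (a point): Pivot of the latch arm, at the arm's mid height: housing x = -60, y = -95, z = 166 mm, on a 28 mm wide boss on top of the right cheek.
- latch_end (a point): Rounded outer end of the red latch arm, 90 mm from the pivot, at mid height. The arm is a straight bar 16 mm wide and 14 mm tall, housing z from 159 to 173 mm, with its underside 19 mm above the cheek's top.
- cap_case: Loose clear case with coloured nozzle caps, 45 by 80 by 22 mm, lying on the housing's top panel; origin: centre of its underside. Leave alone.
- paint_tin: Loose small grey paint tin, 60 mm across, 100 mm tall, standing on the shelf near one front corner of the housing; origin: centre of its underside. Leave alone.
- scraper: Loose yellow plastic scraper, 160 mm long along its x, 65 mm wide at the blade, 14 mm thick, lying on the shelf near the other front corner; origin on its underside, mid length. Leave alone.
- pegboard: Fixed sloping pegboard strip on a stand left of the housing, 200 mm long along its y, 130 mm board leaning back, about 110 mm high, with a steel cartridge opener and clear nozzle caps hung on it (fixed). Origin: on the shelf below the middle of the board.

How it is judged:
By the outcome, as a careful person would: the job done as asked, in the order asked, and still so for the second after the job is handed in, with the robot touching nothing.
It also fails if it takes over 59 s, if anything falls off the work surface, if the arm or the gripper's body presses on something with over 40 N, if the wrist force passes 120 N, or if a joint passes its speed limit or range.

### The arm

A 6-joint arm with a two-finger parallel gripper is mounted at the origin on the work surface. World frame = base frame: x ahead of the robot, y to its left, z up, the work surface at z = 0. Lengths are in m, angles in rad, forces in N, time in s.
With the tool pointing down it reaches from about 0.35 to 0.775 m from the base axis. Payload 5.5 kg.
Tool frame: the origin (TCP) lies on the centre line of the jaws, within the pads' length; the fingertips stand 11 mm ahead of it and the grasp point (between the pads) lies 8 mm behind it (env.tip_reach is the distance from the TCP to the fingertips, in m); z points along the fingers, x is the direction in which the jaws open and shut, and the axes are right-handed (so a half turn about z gives the same grasp; the last joint's range is limited). The gripper opens to 85 mm and grips with 20 to 120 N. Pads are 22 mm wide; open, the fingers measure 114 mm over their backs; the gripper's body (76 mm by 85 mm) begins 54 mm behind the grasp point. The pads swing forward as they close: fully open they stand 13 mm farther back than shut.
Start: joints at [-1.407, 0.313, 0.046, 1.304, 0, 1.431], TCP at [0.172, -0.549, 0.242] pointing down, gripper open.
Joint ranges: [-2.76, 2.76], [-0.86, 1.69], [-1.03, 1.26], [-2.2, 2.34], [-1.47, 1.5], [-3.14, 3.14]. Speed limits (rad/s): [2.57, 2.57, 3.14, 3.14, 3.14, 3.14].

### API

Orientations are given as a unit quaternion [w, x, y, z].
In Python, from workcell import env gives the robot as it stands.
- The arm moves only by the tool carry_out, never from a script. Its argument "moves" is one flat list of numbers, 7 for each row, row after row: the gripper command: -1 is shut, 1 is fully open, values between are in proportion, then the shift along the tool's x, y, z in m, then the turn, a rotation vector about the tool's x, y, z in degrees. A call has exactly 5 rows; each row shifts and turns the pose as measured when the row begins, along the tool's axes as they then stand; what a row does not reach is not made up. A row lasts 1/8 s, in which the tool goes at most 62.5 mm and 10.7 degrees, less where a joint would pass 70% of its speed; a pose out of reach is approached as far as the arm can. A call is refused whole if a number of a shift passes 0.0625 or a number of a turn 10.7, either way. A call with a gripper value outside its range is refused whole. The fingers move at their own pace and stop on an object; "squeeze" is the grip in N (left out, the last holds). Time passes only in rows, so rows that do not move let the fingers close, or fill a call up. It gives the time, the measured TCP pose, the force and the opening at its end, in the units of the state.
- env.get_state(): the state, without advancing time (a new reading comes with each control period).
- env.read_camera(name): name is "scene" or "top"; returns the picture (384x512x3 uint8, red, green, blue); there is no depth.
- env.calibration(name): a dict with "camera_matrix" (3x3 intrinsics, pixels), "k1" (the pictures are not rectified: a ray, as slopes to the right and down, at radius r is drawn at 1 + k1 r^2 times it, then the intrinsics apply), "rvec" (rotation vector, rad) and "tvec" (3), from world to camera coordinates, as OpenCV has them. Camera axes: x right, y down, z forward; pixel columns grow to the right and rows downward; lengths in m; the calibration is good to about 2 mm. A picture is of the moment at which its call begins. calibration takes no time and is no camera call.
- env.hand_in(): hands the job in, once; it reports no verdict.
The state is a dict: "clock": time; "joint_pos": joint angles; "qvel": joint speeds; "tau": joint torques, N m; "tcp_pos": TCP position; "orientation": TCP orientation; "wrist_force": force on the tool from outside, world axes, zero at the start; "ft_torque": the same for the moment, N m; "finger_gap": finger opening in m.
Only numpy, scipy, OpenCV 4.12 (cv2) and the standard library are available. Lean on these libraries where they do the work, as an engineer would, in place of code of your own. Each camera call takes 0.05 s, during which the arm holds its last target. There are 200 camera calls.

## Working session

There is one attempt and no reset: what is moved stays moved. The work goes in short steps, Python scripts to look and compute and a tool call to move; the robot and the scene stay as the last step left them, time stands still between calls to the robot, and variables do not carry over. Pictures are saved under pics/ and viewed, about 8 in all and at most 12, crops included, and the job is handed in when it is done.

Besides the shell and the picture viewer there is one more tool, called by a JSON object that holds its "method" and its "body". carry_out: Moves the arm, as the interface text tells. Its arguments: {"type":"object","properties":{"moves":{"type":"array"},"squeeze":{"type":"number"}},"required":["moves"]}

```bash
mkdir -p pics; cat > h.py <<'E'
import numpy as np, cv2
from workcell import env
from scipy.spatial.transform import Rotation as R
def cam(n):
    c=env.calibration(n); K=np.array(c["camera_matrix"]);d=np.array([c["k1"],0,0,0,0.]);return K,d,np.array(c["rvec"],float),np.array(c["tvec"],float)
def ray(n,uv):
    K,d,r,t=cam(n); M=cv2.Rodrigues(r)[0]
    p=cv2.undistortPoints(np.array([[uv]],float),K,d)[0,0]
    return -M.T@t.ravel(), M.T@np.array([p[0],p[1],1])
def onz(n,uv,z):
    o,v=ray(n,uv); return o+v*(z-o[2])/v[2]
def tri(a,b):
    o,v=ray("scene",a);p,w=ray("top",b)
    s=np.linalg.lstsq(np.c_[v,-w],p-o,rcond=None)[0]
    A=o+v*s[0];B=p+w*s[1];return (A+B)/2,np.linalg.norm(A-B)
def proj(n,P):
    K,d,r,t=cam(n);return cv2.projectPoints(np.array(P,float).reshape(-1,3),r,t,K,d)[0].reshape(-1,2)
def shot(n,f):
    im=env.read_camera(n);cv2.imwrite(f"pics/{f}.png",im[:,:,::-1]);return im
E
python3 - <<'E'
from h import *
for n in("scene","top"):
    im=shot(n,n+"0");K,d,r,t=cam(n);print(n,ray(n,(256,192)))
    hsv=cv2.cvtColor(im,cv2.COLOR_RGB2HSV)
    for nm,lo,hi in(("red",(0,130,80),(8,255,255)),("red2",(172,130,80),(180,255,255)),("blue",(100,120,60),(130,255,255))):
        m=cv2.inRange(hsv,lo,hi);_,_,st,ce=cv2.connectedComponentsWithStats(m)
        for s,c in list(zip(st,ce))[1:]:
            if s[4]>25: print(nm,s,c.round(1))
a=cv2.imread("pics/scene0.png");b=cv2.imread("pics/top0.png")
cv2.imwrite("pics/s0.png",cv2.resize(a,(800,600)));cv2.imwrite("pics/t0.png",cv2.resize(b,(800,600)))
print(env.get_state())
E
```

```text
scene (array([ 1.26097418, -0.30793277,  0.746858  ]), array([-0.67447084,  0.36959678, -0.63920376]))
red [  0 162  28  31 496] [ 10.8 178.3]
red [164 165  15  28 156] [170.4 179. ]
blue [190 174  15  15 175] [197.3 180.5]
top (array([0.45540235, 0.0708134 , 1.05158756]), array([ 0.15089882, -0.05398013, -0.98723003]))
red [316 211   8  41 207] [318.8 231.5]
blue [286 222  13   8  54] [291.7 225.5]
{'clock': 0.1, 'joint_pos': array([-1.40660048e+00,  3.13983593e-01,  4.51282399e-02,  1.30352728e+00,
       -2.65415703e-05,  1.43122719e+00]), 'qvel': array([ 0.00037717, -0.00033591,  0.00202852,  0.00041683,  0.00116149,
       -0.00052911]), 'tau': array([ 2.45385432e-03, -4.81725061e+01,  2.99244690e+01,  1.26769065e-02,
       -1.94365653e-04, -1.06100515e-05]), 'tcp_pos': array([ 0.1719271 , -0.54828642,  0.24147939]), 'orientation': array([-5.44397721e-04,  8.05951033e-01, -5.91981675e-01, -5.76975426e-04]), 'wrist_force': array([-0.54491328,  0.24276757,  0.6710732 ]), 'ft_torque': array([-0.0817098 ,  0.01252423, -0.00894782]), 'finger_gap': 0.08553717381004088}
```

View pics/s0.png

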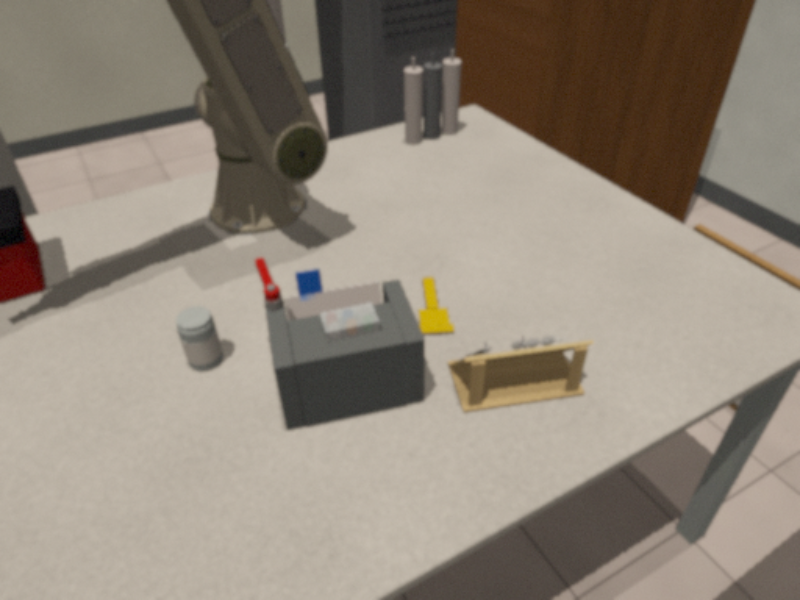

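View pics/t0.png

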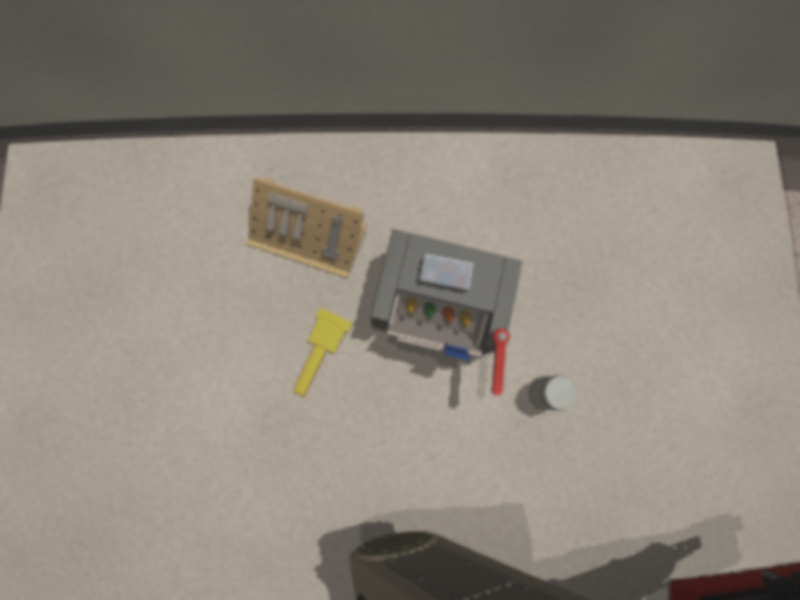

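The scene view (from behind the bin) shows the housing, with the red arm pointing at the robot and the blue tab leaning out. The top view (800 px wide) shows the housing corners at about (393,231), (521,260) and (373,326), the latch pivot at (501,337), its end at (498,392), the tab at (457,352) and the tin at (558,393).

```bash
python3 - <<'E'
from h import *
s=.64
bl,br,fl=[onz("top",(u*s,v*s),.14) for u,v in((393,231),(521,260),(373,326))]
print("corners",bl.round(4),br.round(4),fl.round(4),"w,d",np.linalg.norm(bl-br),np.linalg.norm(bl-fl))
yv=(bl-br);print("yaw from y",np.degrees(np.arctan2(-yv[0],yv[1])),"from x",np.degrees(np.arctan2(*(bl-fl)[[1,0]])))
print("piv tri",tri((272*s,292*s),(501*s,337*s)),"end",onz("top",(498*s,392*s),.173))
print("end tri",tri((261*s,262*s),(498*s,392*s)))
# scene tops: back-left(420,345?) back-right (280,376)
print("pivz",onz("top",(501*s,337*s),.175))
print("tab tri",tri((309*s,282*s),(457*s,353*s)))
print("tin",onz("top",(558*s,393*s),.1))
yaw=np.arctan2(-yv[0],yv[1]); 
for yaw in(yaw,np.arctan2(*(bl-fl)[[1,0]])):
    M=R.from_euler("z",yaw).as_matrix()
    print(yaw,"origins",[(p-M@np.array(q)).round(4) for p,q in((bl,[.075,.11,.14]),(br,[.075,-.11,.14]),(fl,[-.075,.11,.14]),(onz("top",(501*s,337*s),.175),[-.06,-.095,.175]))])
E
```

```text
corners [0.7085 0.0298 0.14  ] [ 0.6581 -0.1788  0.14  ] [0.5538 0.0646 0.14  ] w,d 0.21461845512623723 0.15861679716460036
yaw from y -13.592006484356336 from x -12.685684346107163
piv tri (array([ 0.53080402, -0.13249201,  0.16543751]), np.float64(0.0018263646886856868)) end [ 0.44610871 -0.12327366  0.173     ]
end tri (array([ 0.44694402, -0.12239472,  0.16602283]), np.float64(0.005060318993394968))
pivz [ 0.52967534 -0.1311611   0.175     ]
tab tri (array([ 0.50903576, -0.0654022 ,  0.14357364]), np.float64(0.0032355809045932606))
tin [ 0.44068623 -0.24082258  0.1       ]
-0.2372252651044372 origins [array([ 0.6097, -0.0595,  0.    ]), array([ 0.611 , -0.0542,  0.    ]), array([ 0.6008, -0.0599,  0.    ]), array([ 0.6103, -0.0529,  0.    ])]
-0.2214069597082739 origins [array([ 0.6112, -0.061 ,  0.    ]), array([ 0.609, -0.055,  0.   ]), array([ 0.6028, -0.0591,  0.    ]), array([ 0.6091, -0.0517,  0.    ])]
```

```bash
cat >> h.py <<'E'
O=np.array([.608,-.057,0]);H=R.from_euler("z",-.231)
def go(h,st=None):
    "remaining turn (deg) and shift in tool axes to bring the fingertip to housing point h"
    st=st or env.get_state();q=np.array(st["orientation"])[[1,2,3,0]];T=R.from_quat(q)
    G=H*R.from_matrix(np.array([[0,-1,0],[-1,0,0],[0,0,-1.]]).T)
    tip=st["tcp_pos"]+T.apply([0,0,env.tip_reach])
    w=O+H.apply(h)
    print("tip h",H.inv().apply(tip-O).round(4),"turn",np.degrees((T.inv()*G).as_rotvec()).round(1),"shift now",T.inv().apply(w-tip).round(4),"after turn",G.inv().apply(w-tip).round(4),"F h",H.inv().apply(st["wrist_force"]).round(1),"t",round(st["clock"],2))
E
python3 -c "
from h import *
go([-.16,.035,.20])"
```

```text
tip h [-0.312  -0.5781  0.2305] turn [ 0.   0.1 30.6] shift now [-0.4499 -0.4432  0.0313] after turn [-0.6131 -0.152   0.0305] F h [-0.6  0.1  0.7] t 0.1
```

{"method": "carry_out", "body": {"moves": [-1,0,0,0,0,0,10.2,-1,0,0,0,0,0,10.2,-1,0,0,0,0,0,10.2,-1,0,0,0,0,0,0,-1,0,0,0,0,0,0]}}

```text
clock: 0.72
tcp_pos: [0.1717, -0.5468, 0.239]
orientation: [0.002, -0.617, 0.787, 0.003]
wrist_force: [-0.3, 0.9, 0.1]
finger_gap: 0.0001
```

```bash
python3 -c "
from h import *
go([-.16,.035,.20])"
```

```text
tip h [-0.3126 -0.5766  0.228 ] turn [ 0.2  0.4 -0.6] shift now [-0.6131 -0.1459  0.0315] after turn [-0.6116 -0.1526  0.028 ] F h [-0.5  0.8  0.1] t 0.72
```

{"method": "carry_out", "body": {"moves": [-1,-0.055,-0.014,0,0,0,0,-1,-0.055,-0.014,0,0,0,0,-1,-0.055,-0.014,0,0,0,0,-1,-0.055,-0.014,0,0,0,0,-1,-0.055,-0.014,0,0,0,0]}}

```text
clock: 1.35
tcp_pos: [0.3064, -0.2932, 0.2389]
orientation: [0.002, -0.619, 0.786, 0.002]
wrist_force: [0.2, -0.6, -0.2]
finger_gap: -0.0001
```

{"method": "carry_out", "body": {"moves": [-1,-0.055,-0.014,0,0,0,0,-1,-0.055,-0.014,0,0,0,0,-1,-0.055,-0.014,0,0,0,0,-1,-0.055,-0.014,0,0,0,0,-1,-0.055,-0.014,0,0,0,0]}}

```text
clock: 1.98
tcp_pos: [0.4412, -0.0333, 0.2418]
orientation: [0.003, -0.623, 0.782, -0.0]
wrist_force: [0.7, -1.0, -0.1]
finger_gap: 0.0002
```

```bash
python3 -c "
from h import *
go([-.16,.035,.106])"
```

```text
tip h [-0.1678 -0.015   0.2308] turn [-0.2  0.3  0.3] shift now [-0.0494 -0.0076  0.1251] after turn [-0.05   -0.0078  0.1248] F h [ 0.9 -0.8 -0.1] t 1.98
```

{"method": "carry_out", "body": {"moves": [-1,-0.05,0,0,0,0,0,-1,-0.005,0,0.03,0,0,0,-1,0,0,0.04,0,0,0,-1,0,0,0.04,0,0,0,-1,0,0,0.01,0,0,0]}}

```text
clock: 2.6
tcp_pos: [0.453, 0.0061, 0.1211]
orientation: [0.012, -0.643, 0.766, 0.004]
wrist_force: [-0.8, -0.6, 0.4]
finger_gap: 0.0001
```

```bash
python3 - <<'E'
from h import *
go([-.16,.035,.106])
a=shot("top","t1");b=shot("scene","s1")
c=np.hstack([cv2.resize(a[120:280,210:370],(400,400)),cv2.resize(b[130:290,130:290],(400,400))])
cv2.imwrite("pics/c1.png",c[:,:,::-1])
E
```

```text
tip h [-0.1652  0.0262  0.1101] turn [-0.5  1.4  3.3] shift now [-0.0084 -0.0056  0.0043] after turn [-0.0088 -0.0052  0.0041] F h [-0.6 -0.8  0.4] t 2.6
```

View pics/c1.png

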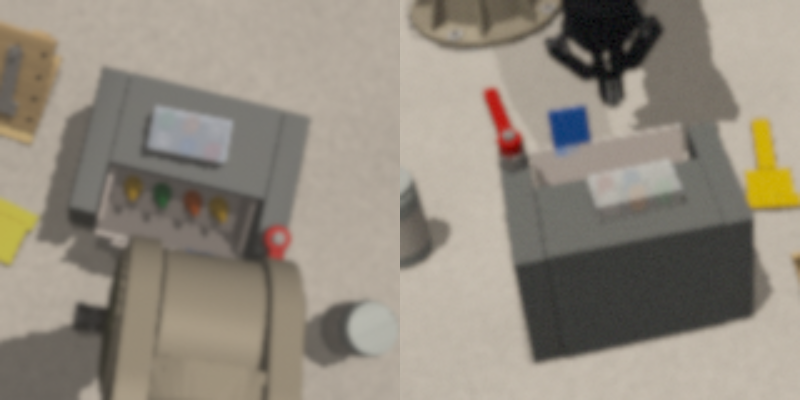

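The fingertip stands in front of the leaning bin, clear of the tab and the latch. I'll push now.

{"method": "carry_out", "body": {"moves": [-1,-0.008,-0.006,0.004,0,1.4,3,-1,0,-0.02,0,0,0,0,-1,0,-0.02,0,0,0,0,-1,0,-0.015,0,0,0,0,-1,0,-0.012,0,0,0,0]}}

```text
clock: 3.32
tcp_pos: [0.5294, -0.0268, 0.127]
orientation: [0.012, -0.63, 0.776, -0.004]
wrist_force: [-1.9, 1.0, 0.5]
finger_gap: 0.0001
```

```bash
python3 -c "
from h import *
go([-.067,.035,.108])"
```

```text
tip h [-0.0832  0.0115  0.116 ] turn [-1.3  0.8  1.4] shift now [-0.023  -0.0166  0.0086] after turn [-0.0235 -0.0162  0.008 ] F h [-2.   0.5  0.5] t 3.33
```

{"method": "carry_out", "body": {"moves": [-1,-0.008,0,0.006,-1,0.8,1.4,-1,-0.006,-0.006,0.003,0,0,0,-1,-0.004,-0.006,0,0,0,0,-1,0,-0.006,0,0,0,0,-1,0,-0.004,0,0,0,0]}}

```text
clock: 3.95
tcp_pos: [0.5514, -0.0315, 0.1183]
orientation: [0.005, -0.63, 0.777, 0.003]
wrist_force: [-9.9, 0.3, 9.4]
finger_gap: 0.0001
```

```bash
python3 -c "
from h import *
go([-.067,.035,.108])"
```

```text
tip h [-0.0609  0.0119  0.1073] turn [-0.1  0.7  1.3] shift now [-0.0232  0.0055 -0.0004] after turn [-0.0231  0.0061 -0.0007] F h [-9.7 -1.9  9.4] t 3.95
```

{"method": "carry_out", "body": {"moves": [-1,0,-0.004,0,0,0,0,-1,0,-0.005,0,0,0,0,-1,0,-0.006,0,0,0,0,-1,0,-0.006,0,0,0,0,-1,0,-0.006,0,0,0,0]}}

```text
clock: 4.58
tcp_pos: [0.5509, -0.0315, 0.1185]
orientation: [-0.013, -0.63, 0.776, 0.022]
wrist_force: [-18.3, 1.6, 15.3]
finger_gap: -0.0003
```

```bash
python3 - <<'E'
from h import *
go([-.067,.035,.108])
b=shot("scene","s2")
cv2.imwrite("pics/c2.png",cv2.resize(b[130:290,130:290],(560,560),interpolation=cv2.INTER_CUBIC)[:,:,::-1])
print(proj("scene",O+H.apply([[-.045,-.035,.175]]))) 
E
```

```text
tip h [-0.0619  0.0118  0.1075] turn [2.9 0.4 1.4] shift now [-0.0233  0.0045 -0.0001] after turn [-0.0232  0.0051 -0.0005] F h [-18.2  -2.6  15.3] t 4.58
[[197.35026589 182.60577215]]
```

View pics/c2.png

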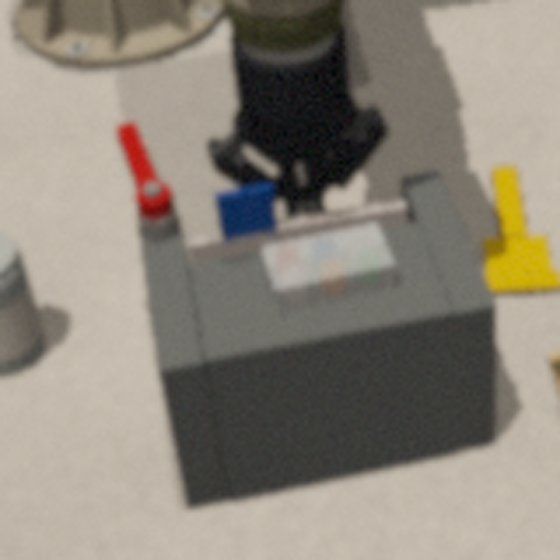

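The bin stalled against its stop at 18 N, and the tab top is within about 3 px of where the shut tab projects. I'll back off, rise and go to the outer side of the latch.

{"method": "carry_out", "body": {"moves": [-1,0,0.025,0,0,0,0,-1,0,0.03,0,2.9,0.4,1.4,-1,0,0.02,-0.03,0,0,0,-1,0,0,-0.045,0,0,0,-1,0,0,-0.045,0,0,0]}}

```text
clock: 5.25
tcp_pos: [0.4712, -0.0222, 0.2403]
orientation: [0.001, -0.625, 0.78, 0.004]
wrist_force: [2.0, -0.4, -0.8]
finger_gap: -0.0003
```

```bash
python3 -c "
from h import *
go([-.13,-.155,.21])"
```

```text
tip h [-0.1412  0.0026  0.2293] turn [0.3 0.4 0.7] shift now [ 0.1579 -0.0095  0.0182] after turn [ 0.1576 -0.0112  0.0193] F h [ 2.1  0.1 -0.8] t 5.25
```

{"method": "carry_out", "body": {"moves": [-1,0.045,-0.003,0,0,0,0,-1,0.045,-0.003,0,0,0,0,-1,0.045,-0.003,0,0,0,0,-1,0.03,0,0,0,0,0,-1,0,0,0,0,0,0]}}

```text
clock: 5.88
tcp_pos: [0.45, -0.1906, 0.2462]
orientation: [0.006, -0.627, 0.779, -0.004]
wrist_force: [0.4, 0.7, 0.5]
finger_gap: -0.0005
```

```bash
python3 - <<'E'
from h import *
go([-.13,-.15,.149])
a=shot("top","t3");b=shot("scene","s3")
c=np.hstack([cv2.resize(a[120:280,210:370],(400,400)),cv2.resize(b[130:290,130:290],(400,400))])
cv2.imwrite("pics/c3.png",c[:,:,::-1])
hsv=cv2.cvtColor(b,cv2.COLOR_RGB2HSV);m=cv2.inRange(hsv,(100,120,60),(130,255,255));print(cv2.boundingRect(m))
print(proj("scene",O+H.apply([[-.045,-.015,.175],[-.045,-.055,.175],[-.045,-.015,.138],[-.045,-.055,.138]])))
E
```

```text
tip h [-0.123  -0.1662  0.2352] turn [-0.8  0.3  0.9] shift now [-0.0159  0.0079  0.0862] after turn [-0.0162  0.007   0.0862] F h [0.3 0.8 0.5] t 5.88
(192, 183, 16, 16)
[[205.61892238 181.07077082]
 [189.00950116 184.15413488]
 [207.07631208 192.92103994]
 [190.89120896 196.02859616]]
```

View pics/c3.png

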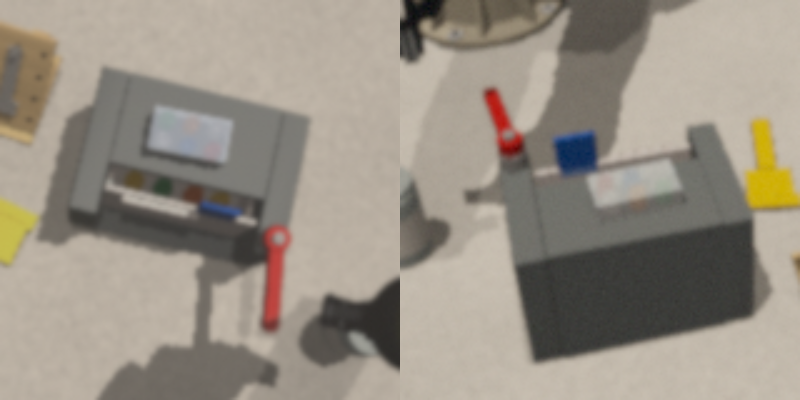

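The bin stands shut and the red arm is clear; the finger is on the arm's outer side. I'll descend and sweep.

{"method": "carry_out", "body": {"moves": [-1,0,0.004,0.03,0,0,0,-1,0,0,0.03,0,0,0,-1,0,0,0.02,0,0,0,-1,-0.012,0,0,0,0,0,-1,-0.012,0,0,0,0,0]}}

```text
clock: 6.6
tcp_pos: [0.4548, -0.158, 0.1661]
orientation: [0.008, -0.631, 0.776, -0.004]
wrist_force: [-0.5, 1.1, -0.4]
finger_gap: 0.0001
```

```bash
python3 -c "
from h import *
go([-.13,-.118,.149])"
```

```text
tip h [-0.1259 -0.1333  0.1551] turn [-1.   0.4  1.5] shift now [-0.0153  0.0038  0.0061] after turn [-0.0153  0.0041  0.0061] F h [-0.7  0.9 -0.4] t 6.6
```

{"method": "carry_out", "body": {"moves": [-1,-0.008,0.002,0.006,0,0,1,-1,-0.012,0.002,0,0,0,0,-1,-0.012,0.002,0,0,0,0,-1,-0.012,0,0,0,0,0,-1,-0.012,-0.002,0,0,0,0]}}

```text
clock: 7.22
tcp_pos: [0.4653, -0.0987, 0.1627]
orientation: [0.009, -0.624, 0.781, -0.007]
wrist_force: [-0.2, -1.6, -0.7]
finger_gap: -0.0
```

```bash
python3 -c "
from h import *
go([-.1225,-.061,.149])"
```

```text
tip h [-0.1291 -0.0732  0.1517] turn [-1.2  0.3  0.5] shift now [-0.0122 -0.0066  0.0029] after turn [-0.0122 -0.0066  0.0027] F h [ 0.2 -1.6 -0.7] t 7.22
```

{"method": "carry_out", "body": {"moves": [-1,-0.012,-0.006,0.002,0,0,0,-1,-0.01,-0.008,0,0,0,0,-1,-0.008,-0.01,0,0,0,0,-1,-0.006,-0.01,0,0,0,0,-1,0,0,0,0,0,0]}}

```text
clock: 7.85
tcp_pos: [0.5097, -0.0681, 0.1609]
orientation: [0.008, -0.625, 0.781, -0.006]
wrist_force: [-0.1, 0.9, -1.0]
finger_gap: -0.0001
```

```bash
python3 -c "
from h import *
go([-.078,-.028,.149])"
```

```text
tip h [-0.093  -0.0332  0.1499] turn [-1.2  0.3  0.6] shift now [-0.0051 -0.015   0.0013] after turn [-0.0052 -0.015   0.0009] F h [-0.3  0.8 -1. ] t 7.85
```

{"method": "carry_out", "body": {"moves": [-1,0,-0.007,0,0,0,0,-1,0,-0.006,0,0,0,0,-1,0,-0.005,0,0,0,0,-1,0,-0.005,0,0,0,0,-1,0,-0.005,0,0,0,0]}}

```text
clock: 8.48
tcp_pos: [0.5317, -0.0724, 0.1602]
orientation: [0.005, -0.625, 0.781, -0.0]
wrist_force: [-22.1, 4.7, 15.6]
finger_gap: -0.0001
```

```bash
python3 - <<'E'
from h import *
go([-.078,-.028,.149])
b=shot("scene","s4")
cv2.imwrite("pics/c4.png",cv2.resize(b[130:290,130:290],(560,560),interpolation=cv2.INTER_CUBIC)[:,:,::-1])
E
```

```text
tip h [-0.0707 -0.0324  0.1492] turn [-0.3  0.4  0.5] shift now [-0.0045  0.0072  0.0002] after turn [-0.0044  0.0073  0.0002] F h [-22.6  -0.5  15.6] t 8.47
```

View pics/c4.png

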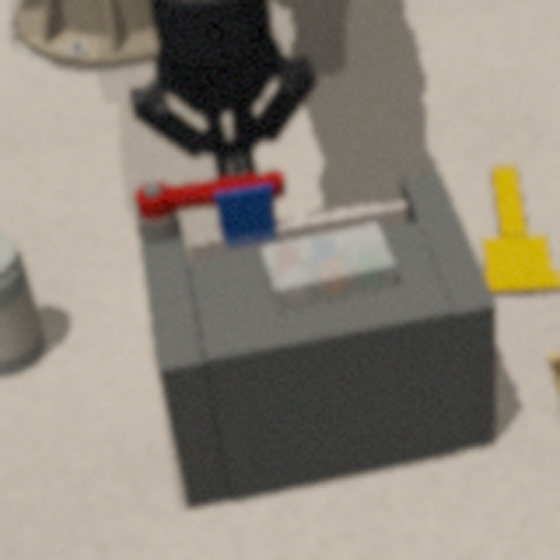

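The arm lies across the front of the tab and is hard against its stop (22 N). I'll withdraw now.

{"method": "carry_out", "body": {"moves": [-1,0,0.025,0,0,0,0,-1,0,0.04,0,0,0,0,-1,0,0.03,-0.03,0,0,0,-1,0,0,-0.05,0,0,0,-1,0,0,-0.04,0,0,0]}}

```text
clock: 9.15
tcp_pos: [0.435, -0.0529, 0.2803]
orientation: [0.003, -0.624, 0.782, 0.0]
wrist_force: [1.1, -0.7, 0.8]
finger_gap: -0.0
```

{"method": "carry_out", "body": {"moves": [-1,0.055,0,0,0,0,0,-1,0.055,0,0,0,0,0,-1,0.055,0,0,0,0,0,-1,0.05,0,0,0,0,0,-1,0,0,0,0,0,0]}}

```text
clock: 9.78
tcp_pos: [0.3921, -0.2728, 0.2871]
orientation: [0.005, -0.625, 0.781, -0.01]
wrist_force: [0.2, 0.4, 0.8]
finger_gap: -0.0002
```

```bash
python3 - <<'E'
from h import *
go([-.078,-.028,.149])
a=shot("top","t5");b=shot("scene","s5")
c=np.hstack([cv2.resize(a[120:280,210:370],(400,400)),cv2.resize(b[130:290,130:290],(400,400))])
cv2.imwrite("pics/c5.png",c[:,:,::-1])
m=cv2.inRange(cv2.cvtColor(a,cv2.COLOR_RGB2HSV),(0,130,80),(8,255,255));m[330:]=0
_,_,st,ce=cv2.connectedComponentsWithStats(m);i=1+st[1:,4].argmax();ys,xs=np.where((_==i) if False else cv2.connectedComponents(m)[1]==i)
P=np.array([H.inv().apply(onz("top",(x,y),.173)-O)[:2] for x,y in zip(xs,ys)])
v=np.linalg.svd(P-P.mean(0))[2][0];v*=np.sign(v[1]);print("latch angle",np.arctan2(v[1],-v[0]),P.min(0),P.max(0))
E
```

```text
tip h [-0.1606 -0.2595  0.2761] turn [-1.3 -0.2  0.6] shift now [-0.2312 -0.0822  0.128 ] after turn [-0.2315 -0.0826  0.1271] F h [0.1 0.4 0.8] t 9.78
latch angle 1.6590635570553907 [-0.07005738 -0.0971992 ] [-0.04517659 -0.00204615]
```

View pics/c5.png

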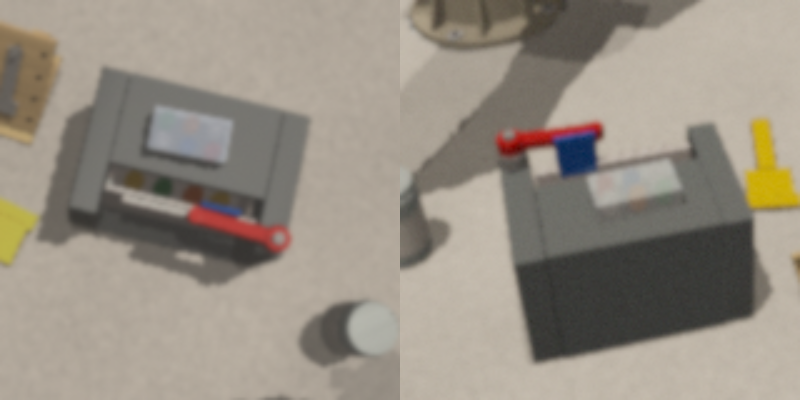

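The bin is shut, the latch lies across the tab at about 1.6 rad, the tin, case and scraper haven't moved, and the robot is clear of everything.

```bash
python3 -c "
from workcell import env
print(env.hand_in())"
```

```text
the job is handed in; nothing more can be done
None
```

I pushed the bin fully shut with the closed gripper, then swung the red latch arm across the front of the blue tab to its stop. I then took the finger clear and handed the job in at about 10 s of robot time.

- **Bin:** it stalled against its hard stop at about 18 N. The tab then appeared within 2–3 px of where it should be with the bin shut.
- **Latch:** it stopped hard at about 22 N. I measured its angle at 1.66 rad; the real stop is 1.62, so this agrees within my few-degree error in the housing's yaw.
- **Everything else:** in the last pictures the paint tin and case of caps look unmoved. So does the scraper, though it was only partly in view. The wrist force read under 1 N.
- **Didn't go to plan:** during the bin push the fingertip slid sideways along the lip, ending about 12 mm left of the housing's centre line instead of about 35 mm. It stayed on the lip, and I saw no contact with anything else.

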